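Loosen the left-hand clamp of a swivel key rack and swing the hook arm to its buffer

ROBOT

A 6-joint arm with a two-finger parallel gripper is mounted at the origin on the work surface. World frame = base frame: x ahead of the robot, y to its left, z up, the work surface at z = 0. Lengths are in m, angles in rad, forces in N, time in s.
With the tool pointing down it reaches from about 0.35 to 0.925 m from the base axis. Payload 6.4 kg.
Tool frame: the origin (TCP) lies between the finger pads; the fingertips stand 19 mm ahead of it and the grasp point (between the pads) is the TCP; z points along the fingers, y is the line along which they close (so a half turn about z gives the same grasp; the last joint's range is limited). The gripper opens to 85 mm and grips with 20 to 120 N. Pads are 22 mm wide; open, the fingers measure 114 mm over their backs; the gripper's body (76 mm by 85 mm) begins 54 mm behind the grasp point. The pads swing forward as they close: fully open they stand 13 mm farther back than shut.
Start: joints at [-1.48, 0.245, 1.558, -0, 1.339, -0.174], TCP at [0.17, -0.627, 0.25] pointing down, gripper open.
Joint ranges: [-3.13, 3.13], [-1.02, 2.26], [0.13, 2.54], [-0.95, 4.09], [0.21, 2.88], [-2.74, 2.74]. Speed limits (rad/s): [2.57, 2.57, 3.14, 3.14, 3.14, 3.14].

INTERFACE

Orientations are given as a rotation vector (axis times angle).
In Python, from station import bot gives the robot as it stands.
- The arm moves only by the tool apply_moves, never from a script. Its argument "increments" is a list of rows, each a list of 7 numbers: the turn, a rotation vector about the tool's x, y, z in rad, then the shift along the tool's x, y, z in cm, then the opening, from 0 (shut) to 1 (fully open). A call has 1 to 12 rows; each row shifts and turns the commanded pose from where the row before left it, along the tool's axes as they then stand; what a row does not reach is not made up. A row lasts 1/8 s, in which the tool goes at most 62.5 mm and 10.7 degrees, less where a joint would pass 70% of its speed; a pose out of reach is approached as far as the arm can. A call with a gripper value outside its range is refused whole. The fingers move at their own pace and stop on an object; the grip force is fixed at half the most. Time passes only in rows, so rows that do not move let the fingers close. It gives the time, the measured TCP pose, the force, the opening and the grip force at its end, in the units of the state.
- bot.observe(): the state, without advancing time (a new reading comes with each control period).
- bot.read_camera(name): name is "side" or "top"; returns a dict with "img" (420x560x3 uint8, blue, green, red), "range_z" (420x560 float32, m along the optical axis (not along the pixel's ray), 0 where there is no reading), "K" (3x3 intrinsics, pixels), "R" (3x3) and "t" (3): a world point X has camera coordinates R X + t. Camera axes: x right, y down, z forward; pixel columns grow to the right and rows downward; lengths in m; the calibration is good to about 2 mm. A picture is of the moment at which its call begins.
- bot.finish_job(): hands the job in; it is judged then, once.
Trained networks look in a picture, given as the dict that the camera call returned (one of the last four; its "shot" number tells which), for a name from the list of things; names that differ only in an ending like _2 or _b are one class to them, and where a whole thing is asked for, a point or a joint stands for the part that bears it (a point fixed in the world has none). Each returns a list of dicts, best first, with "p" (0 to 1); they miss things now and then, are a little off and sometimes report something else, mostly with a low value. They report only what shows in the picture. A call takes as long as a camera call.
- bot.find_in(picture, query): "position" ([column, row] in pixels, amid what is visible of it).
- bot.cut_out(picture, query): "mask" (420x560 bool, what is visible of it) and "position" ([column, row] in pixels, amid what is visible of it).
- bot.tip_of(picture, query): "position" ([column, row] in pixels: a listed point, or the origin of a listed thing).
The state is a dict: "t": time; "q": joint angles; "joint_vel": joint speeds; "effort": joint torques, N m; "tcp_pos": TCP position; "eef_rot": TCP orientation; "wrist_force": force on the tool from outside, world axes, zero at the start; "ft_torque": the same for the moment, N m; "opening": opening from 0.0 (shut) to 1.0 (fully open); "grip_force": force on a finger pad.
Only numpy, scipy, OpenCV 4.12 (cv2) and the standard library are available. Lean on these libraries where they do the work, as an engineer would, in place of code of your own. Each camera call takes 0.05 s, during which the arm holds its last target. There are 200 camera calls.

TASK

The key rack's clamp has a left-hand thread, so it loosens clockwise as seen from above. Push its lever round clockwise by the upright peg, feeling that it gets easier, until it comes up gently against its springy end stop - how far that is differs each time, so go by feel and do not force it - then swing the freed hook arm gently by its upright peg, anticlockwise, until it rests against the rubber buffer post. Use only light pushes, leave the fob, phone stand and bottle cap alone, and let go of everything at the end.

Things in the scene. Friction and masses are not known exactly. Their poses are not given: they have to be found in the camera images.
- rack: Swivel key rack, fixed on the white shelf. Origin: centre of the underside of its round foot (120 mm wide, 12 mm high), on the upright swivel axis, z up. On its 40 mm column sit, on one axis: the hook carrier (90 mm disc, top 100 mm above the shelf), a clamp washer, and the clamp lever on its screw. On the axis nothing is higher than 155 mm.
- buffer (a point): Top of the thin fixed buffer post with black rubber sleeve, 17 mm wide, 105 mm above the shelf, 100 mm from the swivel axis along the rack's -x axis and 16 mm to its -y side. The long hook arm rests against it when it points along the rack's -x axis; the stop is springy, about 0.8 N per mm at the arm's peg.
- clamp_lever: Dark steel lever, bar 12 mm wide, 122 to 132 mm above the shelf, turning about the swivel axis. Origin on the axis 100 mm above the shelf, x axis along the lever to its peg, z up. Left-hand thread: clockwise from above loosens. From the start it has 0.7 to 1.8 rad to its end stop; how much cannot be seen. It stays where it is left. Over 14 N on it is forcing it.
- lever_peg (a point): Middle of the top of the lever's upright black peg: 14 mm wide, free for 50 mm below its top, top 187 mm above the shelf, 70 mm from the axis. Push needed here, square to the lever: about 4 to 8 N while tight, falling to 3 N once free (0.2 rad before the end stop), then rising 1.8 N per mm in the springy stop; less is felt standing still. Anticlockwise: 5 to 14 N, then a hard stop.
- screw_top (a point): Middle of the top of the clamp screw, on the swivel axis, 150 mm above the shelf when fully tight. It does not turn, but rises 1.5 mm per rad of loosening, 2.9 mm in all up to the lever's end stop.
- hook_arm: Aluminium hook carrier with one long arm (16 mm wide, top 98 mm above the shelf, reaching 135 mm from the axis) and two short arms with keys. Origin on the axis 90 mm above the shelf, y axis along the long arm, z up. Starts 0 to 0.35 rad anticlockwise of the rack's +y axis; turns on anticlockwise to the buffer. Clamped it barely creeps under a push; over 10 N on it is forcing it.
- hook_peg (a point): Middle of the top of the long arm's upright steel peg: 14 mm wide, free for 78 mm below its top, top 176 mm above the shelf, 120 mm from the swivel axis. Once freed, the arm turns with 1 to 2 N here, square to the arm, and stays where it is left.
- fob: Black plastic scooter fob, 62 x 36 x 13 mm, lying loose on the shelf to the right; origin at the centre of its underside. Leave alone.
- phone_stand: Blue silicone phone stand, foot 85 x 75 mm, 95 mm high, loose on the shelf to the left; origin at the centre of its underside. Leave alone.
- bottle_cap: Stainless steel bottle cap, 32 mm across, 8 mm high, loose on the shelf at the right far side; origin at the centre of its underside. Leave alone.

How it is judged:
On the way, in this order (a step that is already met when the one before it is completed fails the run):
1. the clamp is loosened clockwise to its end stop (screw risen to within 0.08 rad of lever travel of the stop) (z of screw_top in the frame of rack above 0.15273 m), for 0.1 s.
2. the long arm has been swung to the buffer post (within 0.12 rad) (angle between the y axis of hook_arm and the x axis of rack, either way round below 0.12 rad), for 0.2 s.
At the end, for the whole second after the job is handed in: The lever stands clockwise at its end stop, within 0.08 rad short of it; the long arm points to the buffer post, within 0.12 rad of the rack's -x axis; both are at rest and nothing is touched (z of screw_top in the frame of rack above 0.15273 m and angle between the y axis of hook_arm and the x axis of rack, either way round below 0.12 rad and angular speed of each of hook_arm, clamp_lever below 0.1 rad/s).
It fails at once if the clamp lever is forced: more than 14 N on it (contact force between any of the arm, the fingers and clamp_lever above 14 N).
It fails at once if the hook arm is forced: more than 10 N on it (contact force between any of the arm, the fingers and hook_arm above 10 N).
It fails at once if the fob, phone stand or bottle cap is moved by more than 15 mm (distance of any of fob, phone_stand, bottle_cap from where it was at the start of the episode above 0.015 m).
It also fails if it takes over 67 s, if anything falls off the work surface, if the arm or the gripper's body presses on something with over 40 N, if the wrist force passes 120 N, or if a joint passes its speed limit or range.

## Working session

There is one attempt and no reset: what is moved stays moved. The work goes in short steps, Python scripts to look and compute and a tool call to move; the robot and the scene stay as the last step left them, time stands still between calls to the robot, and variables do not carry over. Pictures are saved under pics/ and viewed, at most 10 in all, crops included, and the job is handed in when it is done.

Besides the shell and the picture viewer there is one more tool, called after "Emit:" by a JSON object that holds its "fn" and its "kwargs". apply_moves: Moves the arm, as the interface text tells. Its arguments: {"type":"object","properties":{"increments":{"type":"array"}},"required":["increments"]}

```bash
mkdir -p pics; cat > h.py <<'E'
import numpy as np, cv2
from station import bot
def pt(P,uv,z=None,r=2):
    K,R,t=P["K"],P["R"],P["t"];u,v=uv
    ray=np.linalg.inv(K)@[u,v,1]; c=-R.T@t; d=R.T@ray
    if z is not None: return c+d*(z-c[2])/d[2]
    a=P["range_z"][int(v)-r:int(v)+r+1,int(u)-r:int(u)+r+1]; a=a[a>0]
    return c+d*np.median(a) if a.size else None
E
python3 - <<'E'
from h import *
s=bot.observe(); print({k:np.round(v,3) for k,v in s.items()})
H={"lever_peg":.187,"hook_peg":.176,"screw_top":.150,"buffer":.105,"rack":0,"fob":0,"phone_stand":0,"bottle_cap":0}
ims=[]
for n in("top","side"):
    P=bot.read_camera(n); im=P["img"].copy()
    print(n,np.round(-P["R"].T@P["t"],3))
    for q,z in H.items():
        for d in bot.tip_of(P,q)[:2]:
            print(q,np.round(d["p"],2),np.round(d["position"]),pt(P,d["position"],z).round(4),np.round(pt(P,d["position"]),3))
    cv2.imwrite(f"pics/{n}0.png",im)
E
```

```text
{'t': np.float64(0.0), 'q': array([-1.48 ,  0.246,  1.559, -0.   ,  1.339, -0.174]), 'joint_vel': array([-0.   , -0.001, -0.001,  0.001, -0.002,  0.   ]), 'effort': array([-0.0000e+00, -4.2951e+01, -3.2613e+01, -0.0000e+00,  5.0000e-03,
        0.0000e+00]), 'tcp_pos': array([ 0.17 , -0.627,  0.249]), 'eef_rot': array([-3.112, -0.415, -0.   ]), 'wrist_force': array([-0.652,  0.029,  0.436]), 'ft_torque': array([-0.049,  0.022, -0.02 ]), 'grip_force': np.float64(0.0), 'opening': np.float64(1.002)}
top [0.342 0.054 1.409]
lever_peg 0.47 [250. 178.] [0.6341 0.0858 0.187 ] [0.635 0.086 0.185]
hook_peg 0.75 [200. 222.] [0.5263 0.2052 0.176 ] [0.527 0.206 0.173]
screw_top 0.64 [246. 207.] [0.5696 0.0949 0.15  ] [0.57  0.095 0.15 ]
buffer 0.36 [250. 252.] [0.4625 0.0831 0.105 ] [0.462 0.083 0.105]
rack 0.75 [248. 219.] [0.5634 0.0955 0.    ] [0.543 0.092 0.132]
rack 0.67 [378. 170.] [ 0.7081 -0.2701  0.    ] [ 0.707 -0.269  0.006]
fob 0.52 [377. 257.] [ 0.4643 -0.2605  0.    ] [ 0.463 -0.258  0.011]
phone_stand 0.63 [157. 252.] [0.4679 0.3395 0.    ] [0.467 0.337 0.013]
bottle_cap 0.56 [378. 171.] [ 0.7061 -0.2678  0.    ] [ 0.704 -0.266  0.007]
bottle_cap 0.3 [248. 213.] [0.5802 0.0939 0.    ] [0.555 0.09  0.15 ]
side [ 0.448 -0.596  0.751]
lever_peg 0.87 [308. 178.] [0.6326 0.0959 0.187 ] [0.694 0.324 0.001]
hook_peg 0.72 [260. 158.] [0.5337 0.2092 0.176 ] [0.534 0.212 0.174]
hook_peg 0.55 [279. 206.] [0.5507 0.0198 0.176 ] [0.561 0.083 0.117]
screw_top 0.68 [279. 191.] [0.5646 0.1026 0.15  ] [0.564 0.101 0.152]
screw_top 0.5 [278. 207.] [0.5534 0.0473 0.15  ] [0.559 0.083 0.116]
buffer 0.63 [240. 215.] [0.4651 0.0809 0.105 ] [0.465 0.081 0.105]
rack 0.56 [277. 234.] [0.5586 0.0999 0.    ] [0.555 0.08  0.022]
fob 0.95 [254. 373.] [ 0.4492 -0.2624  0.    ] [ 0.449 -0.268  0.013]
phone_stand 0.9 [234. 181.] [0.4633 0.3466 0.    ] [0.463 0.333 0.011]
bottle_cap 0.73 [378. 350.] [ 0.709 -0.259  0.   ] [ 0.706 -0.263  0.008]
```

View pics/top0.png

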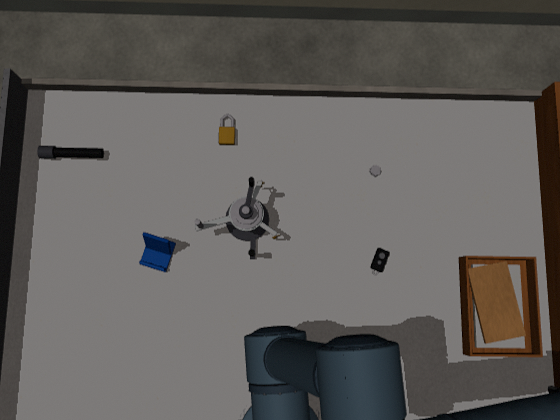

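View pics/side0.png

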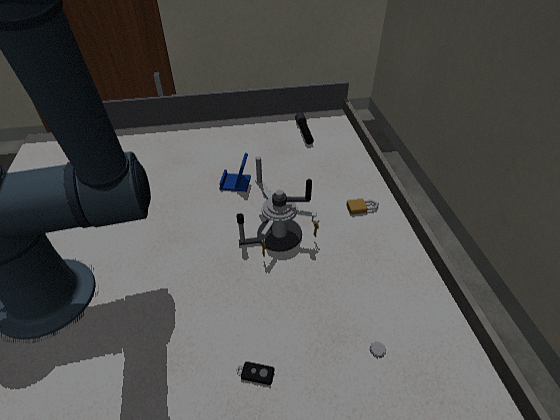

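Top view: the lever points up in the picture (world +x), with its peg at (250,178). The long arm's peg is at (200,222) on the left, the buffer at (252,252), and the axis near (246,207). The side view agrees, with the lever peg at (308,185), the hook peg at (259,160) and the buffer at (240,217). So the rack yaw is about 0 and the axis is at about (0.565, 0.098). First I turn the tool and shut the fingers.

Emit:
{"fn": "apply_moves", "kwargs": {"increments": [[0, 0, -0.152, 0, 0, 0, 0], [0, 0, -0.152, 0, 0, 0, 0], [0, 0, -0.152, 0, 0, 0, 0], [0, 0, -0.152, 0, 0, 0, 0], [0, 0, -0.152, 0, 0, 0, 0], [0, 0, -0.152, 0, 0, 0, 0], [0, 0, -0.152, 0, 0, 0, 0], [0, 0, -0.152, 0, 0, 0, 0]]}}

```text
t: 1.9
tcp_pos: [0.1701, -0.6274, 0.2503]
eef_rot: [-2.314, -2.125, 0.0]
wrist_force: [0.0, -0.2, -0.8]
opening: 0.004
grip_force: 0.0
```

```bash
cat >> h.py <<'E'
from scipy.spatial.transform import Rotation as Ro
def st(tgt=None):
    s=bot.observe(); R=Ro.from_rotvec(s["eef_rot"]).as_matrix()
    print("t",round(s["t"],2),"p",s["tcp_pos"].round(4),"xang",round(np.degrees(np.arctan2(R[1,0],R[0,0])),1),"F",s["wrist_force"].round(2),"Ftool",(R.T@s["wrist_force"]).round(2),"q",s["q"].round(2),"open",round(float(s["opening"]),2))
    if tgt is not None: print("shift cm",(R.T@(np.array(tgt)-s["tcp_pos"])*100).round(2))
    return s,R
E
python3 -c "
from h import *
st([.633,.121,.249])"
```

```text
t 1.9 p [ 0.1701 -0.6274  0.2503] xang 85.1 F [ 0.02 -0.24 -0.81] Ftool [-0.23  0.04  0.81] q [-1.48  0.25  1.56 -0.    1.34 -1.4 ] open 0.0
shift cm [78.49 39.77  0.13]
```

Emit:
{"fn": "apply_moves", "kwargs": {"increments": [[0, 0, 0, 3.9, 2, 0, 0], [0, 0, 0, 3.9, 2, 0, 0], [0, 0, 0, 3.9, 2, 0, 0], [0, 0, 0, 3.9, 2, 0, 0], [0, 0, 0, 3.9, 2, 0, 0], [0, 0, 0, 3.9, 2, 0, 0], [0, 0, 0, 3.9, 2, 0, 0], [0, 0, 0, 3.9, 2, 0, 0], [0, 0, 0, 3.9, 2, 0, 0], [0, 0, 0, 3.9, 2, 0, 0]]}}

```text
t: 3.15
tcp_pos: [0.405, -0.2557, 0.2506]
eef_rot: [2.319, 2.119, 0.0]
wrist_force: [-0.5, -0.2, 0.1]
opening: -0.001
grip_force: 0.0
```

Emit:
{"fn": "apply_moves", "kwargs": {"increments": [[0, 0, 0, 3.9, 2, 0, 0], [0, 0, 0, 3.9, 2, 0, 0], [0, 0, 0, 3.9, 2, 0, 0], [0, 0, 0, 3.9, 2, 0, 0], [0, 0, 0, 3.9, 2, 0, 0], [0, 0, 0, 3.9, 2, 0, 0], [0, 0, 0, 3.9, 2, 0, 0], [0, 0, 0, 3.9, 2, 0, 0], [0, 0, 0, 3.9, 2, 0, 0], [0, 0, 0, 3.9, 2, 0, 0], [0, 0, 0, 0, 0, 0, 0]]}}

```text
t: 4.53
tcp_pos: [0.6393, 0.1158, 0.25]
eef_rot: [-2.316, -2.123, -0.0]
wrist_force: [-0.3, -0.7, 0.4]
opening: 0.005
grip_force: 0.0
```

```bash
python3 -c "
from h import *
st([.633,.123,.165])"
```

```text
t 4.53 p [0.6393 0.1158 0.25  ] xang 85.0 F [-0.35 -0.7   0.44] Ftool [-0.73 -0.28 -0.44] q [0.   0.24 1.56 0.   1.34 0.09] open 0.01
shift cm [ 0.67 -0.69  8.5 ]
```

Emit:
{"fn": "apply_moves", "kwargs": {"increments": [[0, 0, 0, 1.1, -0.7, 0, 0], [0, 0, 0, 0, 0, 2, 0], [0, 0, 0, 0, 0, 2, 0], [0, 0, 0, 0, 0, 2, 0], [0, 0, 0, 0, 0, 1.5, 0], [0, 0, 0, 0, 0, 1, 0], [0, 0, 0, 0, 0, 0, 0]]}}

```text
t: 5.4
tcp_pos: [0.6323, 0.125, 0.1643]
eef_rot: [-2.318, -2.119, 0.002]
wrist_force: [1.0, 0.1, -0.1]
opening: 0.006
grip_force: 0.0
```

```bash
python3 - <<'E'
from h import *
st()
for n in("side","top"):
    P=bot.read_camera(n)
    for q,z in(("lever_peg",.187),("screw_top",.15)):
        for d in bot.tip_of(P,q)[:1]: print(n,q,d["p"],d["position"],pt(P,d["position"],z).round(4))
    if n=="side": cv2.imwrite("pics/s1.png",cv2.resize(P["img"][110:260,200:360],None,fx=4,fy=4))
E
```

```text
t 5.4 p [0.6323 0.125  0.1643] xang 84.8 F [ 1.03  0.12 -0.06] Ftool [0.21 1.01 0.06] q [ 0.02  0.32  1.63 -0.    1.19  0.11] open 0.01
side lever_peg 0.79 [310.6, 181.2] [0.6359 0.0812 0.187 ]
side screw_top 0.58 [275.4, 234.7] [ 0.5321 -0.0391  0.15  ]
top screw_top 0.65 [378.3, 259.7] [ 0.444  -0.2308  0.15  ]
```

View pics/s1.png

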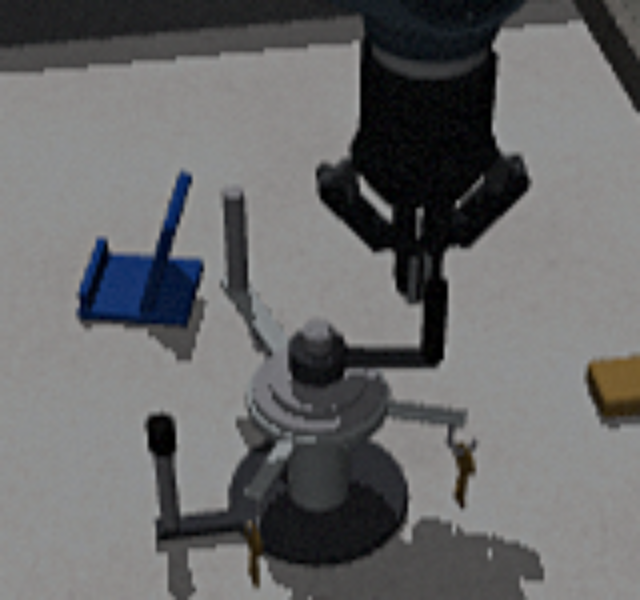

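The closed fingers hang just behind the lever peg, with the peg top at crop (435,282) and the fingers at (412,285), and the way is clear. Next I approach.

Emit:
{"fn": "apply_moves", "kwargs": {"increments": [[0, 0, 0, -0.4, 0, 0, 0], [0, 0, 0, -0.4, 0, 0, 0], [0, 0, 0, -0.2, 0, 0, 0], [0, 0, 0, -0.1, 0, 0, 0], [0, 0, 0, -0.1, 0, 0, 0]]}}

```text
t: 6.32
tcp_pos: [0.6315, 0.1131, 0.1652]
eef_rot: [-2.319, -2.119, 0.0]
wrist_force: [0.4, -0.0, 0.2]
opening: 0.003
grip_force: 0.0
```

```bash
python3 - <<'E'
from h import *
st()
P=bot.read_camera("side")
for p in ([.633,.091,.187],[.6323,.113,.146],[.565,.098,.15],[.567,.1,.15]):
    c=P["K"]@(P["R"]@p+P["t"]); print(p,(c[:2]/c[2]).round(1))
for q in("lever_peg","screw_top"):
    for d in bot.tip_of(P,q)[:1]: print(q,d["p"],d["position"])
E
```

```text
t 6.33 p [0.6315 0.1131 0.1652] xang 84.8 F [ 0.43 -0.04  0.21] Ftool [-0.    0.43 -0.21] q [0.   0.31 1.64 0.   1.19 0.09] open 0.0
[0.633, 0.091, 0.187] [308.4 178.8]
[0.6323, 0.113, 0.146] [305.4 186.3]
[0.565, 0.098, 0.15] [279.6 192.1]
[0.567, 0.1, 0.15] [280.3 191.5]
lever_peg 0.94 [309.9, 180.8]
screw_top 0.72 [280.2, 191.8]
```

Emit:
{"fn": "apply_moves", "kwargs": {"increments": [[0, 0, 0.03, -0.2, 0, 0, 0], [0, 0, 0.03, -0.1, 0, 0, 0], [0, 0, 0, -0.1, 0, 0, 0], [0, 0, 0, -0.1, 0, 0, 0]]}}

```text
t: 6.98
tcp_pos: [0.6309, 0.1081, 0.1653]
eef_rot: [-2.382, -2.049, 0.0]
wrist_force: [-0.4, -0.4, -0.1]
opening: -0.002
grip_force: 0.0
```

Emit:
{"fn": "apply_moves", "kwargs": {"increments": [[0, 0, 0, -0.1, 0.05, 0, 0], [0, 0, 0, -0.1, 0, 0, 0], [0, 0, 0, -0.1, 0, 0, 0]]}}

```text
t: 7.35
tcp_pos: [0.631, 0.1052, 0.1653]
eef_rot: [-2.382, -2.049, -0.0]
wrist_force: [0.1, 0.8, -0.1]
opening: 0.001
grip_force: 0.0
```

Emit:
{"fn": "apply_moves", "kwargs": {"increments": [[0, 0, 0, -0.1, 0.05, 0, 0], [0, 0, 0, -0.1, 0.05, 0, 0]]}}

```text
t: 7.6
tcp_pos: [0.6317, 0.1034, 0.1655]
eef_rot: [-2.381, -2.048, -0.001]
wrist_force: [-0.1, 3.9, 1.0]
opening: 0.0
grip_force: 0.0
```

Emit:
{"fn": "apply_moves", "kwargs": {"increments": [[0, 0, 0, -0.1, 0.05, 0, 0], [0, 0, 0, -0.1, 0.05, 0, 0]]}}

```text
t: 7.85
tcp_pos: [0.6325, 0.1012, 0.1654]
eef_rot: [-2.381, -2.049, -0.001]
wrist_force: [1.2, 4.2, -0.1]
opening: 0.005
grip_force: 0.0
```

```bash
python3 -c "
from h import *
st()"
```

```text
t 7.85 p [0.6325 0.1012 0.1654] xang 81.4 F [ 1.23  4.22 -0.07] Ftool [4.36 0.59 0.08] q [-0.02  0.31  1.64  0.    1.19  0.13] open 0.01
```

Emit:
{"fn": "apply_moves", "kwargs": {"increments": [[0, 0, 0.04, -0.2, 0.05, 0, 0], [0, 0, 0.04, -0.2, 0.05, 0, 0], [0, 0, 0.04, -0.2, 0.05, 0, 0], [0, 0, 0.03, -0.2, 0.05, 0, 0]]}}

```text
t: 8.35
tcp_pos: [0.6329, 0.0924, 0.1654]
eef_rot: [2.53, 1.861, 0.001]
wrist_force: [3.2, 3.2, -0.2]
opening: 0.001
grip_force: 0.0
```

```bash
cat >> h.py <<'E'
A=np.array([.566,.098])
def lev():
    s,R=st(); a=np.arctan2(R[1,1],R[0,1]); d=s["tcp_pos"][:2]-A
    # TCP in polar form about the axis; contact line 17.5 mm ahead of TCP along -x tool
    rel=R[:2,:2].T@d*1000; n=-R[:2,0]; h=n@d+.0175; th=a-np.arcsin(np.clip(h/.07,-1,1))
    print("TCP rel axis along tool x,y mm",rel.round(1),"tool rad ang",round(np.degrees(a),1),"lever est deg",round(np.degrees(th),1),"rad",round(th,3))
E
python3 -c "
from h import *
lev()"
```

```text
t 8.35 p [0.6329 0.0924 0.1654] xang 72.7 F [ 3.24  3.22 -0.22] Ftool [4.03 2.14 0.22] q [-0.03  0.31  1.65 -0.    1.19  0.27] open 0.0
TCP rel axis along tool x,y mm [14.6 65.5] tool rad ang -17.3 lever est deg -19.7 rad -0.344
```

Emit:
{"fn": "apply_moves", "kwargs": {"increments": [[0, 0, 0.05, -0.3, 0.08, 0, 0], [0, 0, 0.05, -0.3, 0.08, 0, 0], [0, 0, 0.05, -0.3, 0.08, 0, 0], [0, 0, 0.05, -0.3, 0.08, 0, 0]]}}

```text
t: 8.85
tcp_pos: [0.6312, 0.0801, 0.1655]
eef_rot: [2.704, 1.599, -0.0]
wrist_force: [0.8, 3.8, 1.0]
opening: -0.003
grip_force: 0.0
```

```bash
python3 -c "
from h import *
lev()"
```

```text
t 8.85 p [0.6312 0.0801 0.1655] xang 61.2 F [0.8  3.77 1.01] Ftool [ 3.69 -1.12 -1.01] q [-0.05  0.3   1.66 -0.    1.19  0.45] open -0.0
TCP rel axis along tool x,y mm [15.8 65.8] tool rad ang -28.8 lever est deg -30.2 rad -0.528
```

Emit:
{"fn": "apply_moves", "kwargs": {"increments": [[0, 0, 0.05, -0.35, 0.08, 0, 0], [0, 0, 0.05, -0.35, 0.08, 0, 0], [0, 0, 0.04, -0.25, 0.06, 0, 0]]}}

```text
t: 9.22
tcp_pos: [0.6283, 0.0707, 0.1655]
eef_rot: [2.809, 1.406, 0.0]
wrist_force: [1.6, 1.9, 1.2]
opening: -0.002
grip_force: 0.0
```

Emit:
{"fn": "apply_moves", "kwargs": {"increments": [[0, 0, 0.03, -0.2, 0.05, 0, 0], [0, 0, 0.03, -0.2, 0.05, 0, 0]]}}

```text
t: 9.48
tcp_pos: [0.6267, 0.0671, 0.1655]
eef_rot: [2.849, 1.322, 0.001]
wrist_force: [2.7, 1.9, 2.2]
opening: -0.004
grip_force: 0.0
```

```bash
python3 -c "
from h import *
lev()"
```

```text
t 9.47 p [0.6267 0.0671 0.1655] xang 49.8 F [2.72 1.9  2.16] Ftool [ 3.21  0.85 -2.15] q [-0.07  0.29  1.67 -0.    1.18  0.63] open -0.0
TCP rel axis along tool x,y mm [15.6 66.3] tool rad ang -40.2 lever est deg -41.8 rad -0.729
```

Emit:
{"fn": "apply_moves", "kwargs": {"increments": [[0, 0, 0.03, -0.2, 0.05, 0, 0], [0, 0, 0.03, -0.2, 0.05, 0, 0]]}}

```text
t: 9.72
tcp_pos: [0.6248, 0.0634, 0.1655]
eef_rot: [2.888, 1.236, 0.001]
wrist_force: [2.4, 2.6, 2.1]
opening: 0.003
grip_force: 0.0
```

```bash
python3 -c "
from h import *
lev()"
```

```text
t 9.72 p [0.6248 0.0634 0.1655] xang 46.3 F [2.43 2.57 2.14] Ftool [ 3.54 -0.01 -2.14] q [-0.08  0.28  1.68 -0.    1.18  0.68] open 0.0
TCP rel axis along tool x,y mm [15.6 66.4] tool rad ang -43.7 lever est deg -45.2 rad -0.789
```

Emit:
{"fn": "apply_moves", "kwargs": {"increments": [[0, 0, 0.03, -0.2, 0.05, 0, 0], [0, 0, 0.03, -0.2, 0.05, 0, 0]]}}

```text
t: 9.98
tcp_pos: [0.6227, 0.0599, 0.1654]
eef_rot: [2.924, 1.149, 0.001]
wrist_force: [1.9, 1.5, 1.1]
opening: -0.002
grip_force: 0.0
```

```bash
python3 -c "
from h import *
lev()"
```

```text
t 9.97 p [0.6227 0.0599 0.1654] xang 42.9 F [1.91 1.49 1.08] Ftool [ 2.41  0.21 -1.08] q [-0.09  0.28  1.68 -0.    1.18  0.74] open -0.0
TCP rel axis along tool x,y mm [15.6 66.5] tool rad ang -47.1 lever est deg -48.7 rad -0.85
```

Emit:
{"fn": "apply_moves", "kwargs": {"increments": [[0, 0, 0.03, -0.2, 0.05, 0, 0], [0, 0, 0.03, -0.2, 0.05, 0, 0]]}}

```text
t: 10.22
tcp_pos: [0.6203, 0.0565, 0.1653]
eef_rot: [2.957, 1.061, 0.0]
wrist_force: [3.9, 1.7, 2.0]
opening: 0.0
grip_force: 0.0
```

Emit:
{"fn": "apply_moves", "kwargs": {"increments": [[0, 0, 0.025, -0.15, 0.04, 0, 0], [0, 0, 0.025, -0.15, 0.04, 0, 0]]}}

```text
t: 10.48
tcp_pos: [0.6185, 0.054, 0.1653]
eef_rot: [2.982, 0.987, 0.0]
wrist_force: [3.5, 1.7, 1.9]
opening: -0.002
grip_force: 0.0
```

Emit:
{"fn": "apply_moves", "kwargs": {"increments": [[0, 0, 0.03, -0.2, 0.05, 0, 0], [0, 0, 0.03, -0.2, 0.05, 0, 0]]}}

```text
t: 10.72
tcp_pos: [0.6158, 0.0509, 0.1653]
eef_rot: [3.011, 0.897, 0.0]
wrist_force: [2.7, 1.1, 1.1]
opening: -0.002
grip_force: 0.0
```

```bash
python3 -c "
from h import *
lev()"
```

```text
t 10.72 p [0.6158 0.0509 0.1653] xang 33.2 F [2.67 1.12 1.12] Ftool [ 2.85  0.52 -1.12] q [-0.1   0.26  1.7  -0.    1.18  0.89] open -0.0
TCP rel axis along tool x,y mm [15.9 66.7] tool rad ang -56.8 lever est deg -58.2 rad -1.015
```

Emit:
{"fn": "apply_moves", "kwargs": {"increments": [[0, 0, 0.03, -0.2, 0.05, 0, 0], [0, 0, 0.03, -0.2, 0.05, 0, 0]]}}

```text
t: 10.98
tcp_pos: [0.6129, 0.0479, 0.1653]
eef_rot: [-3.036, -0.806, -0.0]
wrist_force: [3.7, 1.1, 2.1]
opening: -0.004
grip_force: 0.0
```

Emit:
{"fn": "apply_moves", "kwargs": {"increments": [[0, 0, 0.03, -0.2, 0.05, 0, 0], [0, 0, 0.03, -0.2, 0.05, 0, 0]]}}

```text
t: 11.22
tcp_pos: [0.6103, 0.0455, 0.1655]
eef_rot: [-3.059, -0.714, -0.002]
wrist_force: [5.4, 2.9, 1.0]
opening: -0.001
grip_force: 0.0
```

Emit:
{"fn": "apply_moves", "kwargs": {"increments": [[0, 0, 0.01, -0.1, 0.03, 0, 0]]}}

```text
t: 11.35
tcp_pos: [0.6097, 0.045, 0.1655]
eef_rot: [-3.062, -0.699, -0.003]
wrist_force: [6.5, 3.4, 1.4]
opening: -0.002
grip_force: 0.0
```

```bash
python3 -c "
from h import *
lev()"
```

```text
t 11.35 p [0.6097 0.045  0.1655] xang 25.7 F [6.46 3.42 1.4 ] Ftool [ 7.31 -0.27 -1.38] q [-0.11  0.24  1.72  0.    1.17  1.01] open -0.0
TCP rel axis along tool x,y mm [16.3 66.7] tool rad ang -64.3 lever est deg -65.2 rad -1.138
```

The push force climbed from about 3.5 to 6.1 to 7.3 N over roughly 2 mm, so this is the springy stop. Now I back off and lift.

Emit:
{"fn": "apply_moves", "kwargs": {"increments": [[0, 0, 0, 0.1, 0, 0, 0], [0, 0, 0, 0.2, 0, 0, 0], [0, 0, 0, 0.5, 0, 0, 0], [0, 0, 0, 0.8, 0, 0, 0], [0, 0, 0, 0, 0, -2, 0], [0, 0, 0, 0, 0, -2, 0], [0, 0, 0, 0, 0, -2, 0], [0, 0, 0, 0, 0, -2, 0], [0, 0, 0, 0, 0, -2, 0], [0, 0, 0, 0, 0, 0, 0]]}}

```text
t: 12.6
tcp_pos: [0.6247, 0.0514, 0.2681]
eef_rot: [3.061, 0.702, 0.007]
wrist_force: [0.5, -0.2, -0.5]
opening: -0.003
grip_force: 0.0
```

```bash
python3 - <<'E'
from h import *
st()
for n in("side","top"):
    P=bot.read_camera(n)
    for q,z in(("lever_peg",.19),("screw_top",.153),("hook_peg",.176),("buffer",.105)):
        for d in bot.tip_of(P,q)[:1]: print(n,q,round(d["p"],2),np.round(d["position"],1),pt(P,d["position"],z).round(4))
    if n=="side": cv2.imwrite("pics/s2.png",cv2.resize(P["img"][110:260,200:360],None,fx=4,fy=4))
E
```

```text
t 12.6 p [0.6247 0.0514 0.2681] xang 25.8 F [ 0.5  -0.18 -0.47] Ftool [0.37 0.38 0.47] q [-0.1   0.18  1.61  0.    1.36  1.02] open -0.0
side lever_peg 0.56 [296.1 194.3] [0.5923 0.0379 0.19  ]
side screw_top 0.58 [278.9 192. ] [0.5628 0.0952 0.153 ]
side hook_peg 0.9 [258.3 154.8] [0.531 0.224 0.176]
side buffer 0.64 [240.9 213.2] [0.467  0.0885 0.105 ]
top lever_peg 0.26 [377.7 171.5] [ 0.6557 -0.2246  0.19  ]
top hook_peg 0.55 [200.2 221.4] [0.5278 0.2038 0.176 ]
```

View pics/s2.png

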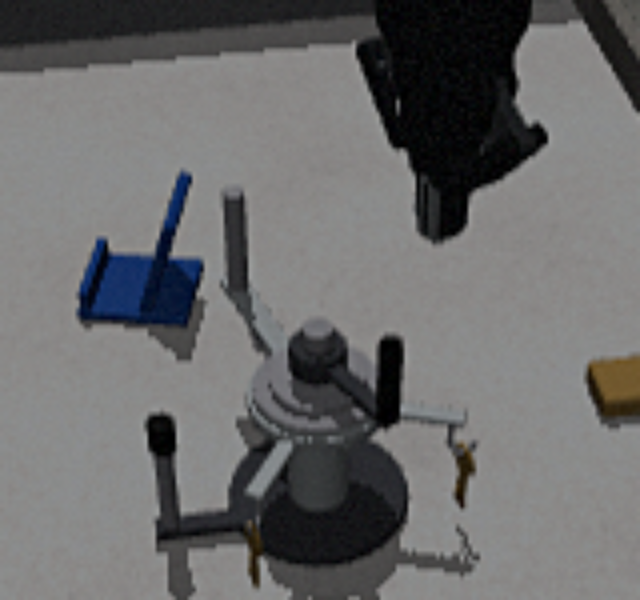

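The lever peg is now at crop (390,340), which is about -66°. The hook arm hasn't moved, with its peg top at crop (233,190). Next I go over behind the hook peg.

Emit:
{"fn": "apply_moves", "kwargs": {"increments": [[0, 0, 0, 0.3, -3.65, 0, 0], [0, 0, 0, 0.3, -3.65, 0, 0], [0, 0, 0, 0.3, -3.65, 0, 0], [0, 0, 0, 0.3, -3.65, 0, 0], [0, 0, 0, 0.2, -3.65, 0, 0], [0, 0, 0.13, 0, 0, 0, 0], [0, 0, 0, 0, 0, 0, 0]]}}

```text
t: 13.98
tcp_pos: [0.5565, 0.2222, 0.2652]
eef_rot: [3.101, 0.505, -0.0]
wrist_force: [0.2, 0.6, -0.6]
opening: -0.0
grip_force: 0.0
```

```bash
python3 -c "
from h import *
st([.5575,.221,.157])"
```

```text
t 13.97 p [0.5565 0.2222 0.2652] xang 18.5 F [ 0.25  0.6  -0.55] Ftool [ 0.43 -0.49  0.55] q [ 0.19  0.12  1.68 -0.    1.35  1.44] open -0.0
shift cm [ 0.06  0.14 10.82]
```

Emit:
{"fn": "apply_moves", "kwargs": {"increments": [[0, 0, 0, 0.5, 0, 0, 0], [0, 0, 0, 0, 0, 2, 0], [0, 0, 0, 0, 0, 2, 0], [0, 0, 0, 0, 0, 2, 0], [0, 0, 0, 0, 0, 2, 0], [0, 0, 0, 0, 0, 1.5, 0], [0, 0, 0, 0, 0, 1.2, 0], [0, 0, 0, 0, 0, 0, 0]]}}

```text
t: 14.98
tcp_pos: [0.561, 0.2233, 0.1572]
eef_rot: [3.101, 0.502, -0.003]
wrist_force: [0.3, 0.0, -0.4]
opening: 0.002
grip_force: 0.0
```

Emit:
{"fn": "apply_moves", "kwargs": {"increments": [[0, 0, 0, -0.3, 0, 0, 0], [0, 0, 0, -0.3, 0, 0, 0], [0, 0, 0, -0.2, 0, 0, 0], [0, 0, 0, -0.2, 0, 0, 0], [0, 0, 0, -0.2, 0, 0, 0]]}}

```text
t: 15.6
tcp_pos: [0.5499, 0.2196, 0.1584]
eef_rot: [-3.101, -0.502, -0.0]
wrist_force: [0.1, -0.9, 0.4]
opening: -0.0
grip_force: 0.0
```

```bash
python3 - <<'E'
from h import *
st()
P=bot.read_camera("side")
cv2.imwrite("pics/s3.png",cv2.resize(P["img"][100:250,190:350],None,fx=4,fy=4))
E
```

```text
t 15.6 p [0.5499 0.2196 0.1584] xang 18.4 F [ 0.08 -0.94  0.42] Ftool [-0.22  0.92 -0.42] q [0.19 0.21 1.78 0.   1.15 1.44] open -0.0
```

View pics/s3.png

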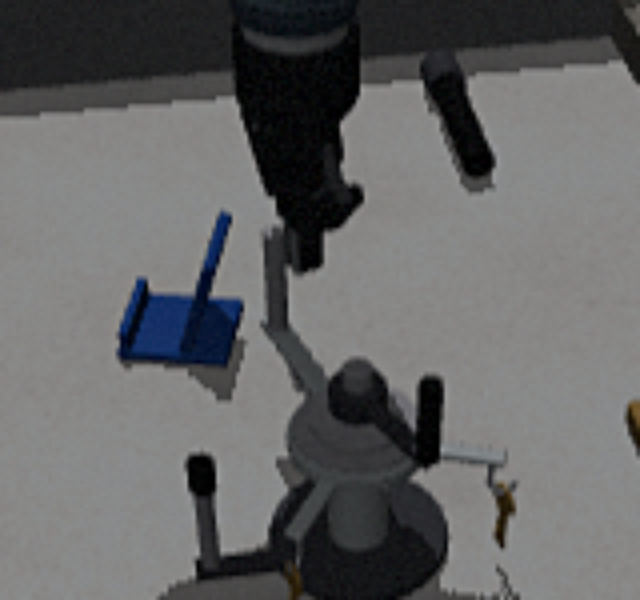

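The fingers sit right beside the hook peg, at crop (300,250) against (275,240). Next I sweep anticlockwise.

Emit:
{"fn": "apply_moves", "kwargs": {"increments": [[0, 0, 0, -0.2, 0, 0, 0], [0, 0, -0.02, -0.25, -0.03, 0, 0], [0, 0, -0.03, -0.3, -0.05, 0, 0], [0, 0, -0.03, -0.3, -0.05, 0, 0], [0, 0, -0.03, -0.4, -0.05, 0, 0], [0, 0, -0.03, -0.4, -0.05, 0, 0]]}}

```text
t: 16.4
tcp_pos: [0.5318, 0.215, 0.1584]
eef_rot: [-3.058, -0.72, -0.0]
wrist_force: [-0.0, 1.6, -0.3]
opening: 0.002
grip_force: 0.6
```

```bash
cat >> h.py <<'E'
def hook():
    s,R=st(); d=s["tcp_pos"][:2]-A; rel=R[:2,:2].T@d*1000
    a=np.arctan2(-R[1,1],-R[0,1]); phi=a+np.arcsin((17.5-rel[0])/120)
    print("rel tool xy mm",rel.round(1),"tool rad",round(np.degrees(a)%360,1),"arm",round(np.degrees(phi)%360,1))
E
python3 -c "
from h import *
hook()"
```

```text
t 16.4 p [0.5318 0.215  0.1584] xang 26.5 F [-0.04  1.59 -0.26] Ftool [ 0.68 -1.44  0.26] q [0.19 0.17 1.82 0.   1.15 1.29] open 0.0
rel tool xy mm [  21.6 -120. ] tool rad 116.5 arm 114.6
```

Emit:
{"fn": "apply_moves", "kwargs": {"increments": [[0, 0, -0.04, -0.5, -0.07, 0, 0], [0, 0, -0.04, -0.5, -0.07, 0, 0], [0, 0, -0.04, -0.5, -0.07, 0, 0], [0, 0, -0.04, -0.5, -0.07, 0, 0], [0, 0, -0.04, -0.5, -0.07, 0, 0], [0, 0, -0.04, -0.5, -0.07, 0, 0]]}}

```text
t: 17.15
tcp_pos: [0.5041, 0.2026, 0.1584]
eef_rot: [-2.949, -1.082, -0.0]
wrist_force: [-0.1, 0.4, 0.8]
opening: -0.0
grip_force: 0.6
```

```bash
python3 - <<'E'
from h import *
hook()
P=bot.read_camera("side")
for d in bot.tip_of(P,"hook_peg")[:1]: print(d["p"],d["position"],pt(P,d["position"],.176)[:2]-A)
E
```

```text
t 17.15 p [0.5041 0.2026 0.1584] xang 40.3 F [-0.15  0.39  0.78] Ftool [ 0.14 -0.4  -0.78] q [0.17 0.1  1.9  0.   1.14 1.04] open -0.0
rel tool xy mm [  20.4 -119.9] tool rad 130.3 arm 128.9
0.9 [242.8, 164.1] [-0.07863696  0.09292564]
```

The arm is following: the peg is at 130°, r = 122 mm.

Emit:
{"fn": "apply_moves", "kwargs": {"increments": [[0, 0, -0.05, -0.6, -0.08, 0, 0], [0, 0, -0.05, -0.6, -0.08, 0, 0], [0, 0, -0.05, -0.6, -0.08, 0, 0], [0, 0, -0.05, -0.6, -0.08, 0, 0], [0, 0, -0.05, -0.6, -0.08, 0, 0], [0, 0, -0.05, -0.6, -0.08, 0, 0], [0, 0, -0.05, -0.6, -0.08, 0, 0], [0, 0, -0.05, -0.6, -0.08, 0, 0], [0, 0, -0.05, -0.6, -0.08, 0, 0], [0, 0, -0.05, -0.6, -0.08, 0, 0], [0, 0, -0.05, -0.6, -0.08, 0, 0]]}}

```text
t: 18.62
tcp_pos: [0.4592, 0.1546, 0.1583]
eef_rot: [-2.545, -1.841, 0.0]
wrist_force: [0.0, 2.0, 1.2]
opening: 0.003
grip_force: 0.6
```

```bash
python3 - <<'E'
from h import *
hook()
P=bot.read_camera("side")
for d in bot.tip_of(P,"hook_peg")[:1]: print(d["p"],d["position"],pt(P,d["position"],.176)[:2]-A)
E
```

```text
t 18.62 p [0.4592 0.1546 0.1583] xang 71.8 F [0.05 1.98 1.16] Ftool [ 1.89 -0.57 -1.16] q [ 0.09 -0.04  2.05  0.    1.14  0.41] open 0.0
rel tool xy mm [  20.3 -119.2] tool rad 161.8 arm 160.4
0.72 [228.5, 178.3] [-0.11839779  0.04198267]
```

Emit:
{"fn": "apply_moves", "kwargs": {"increments": [[0, 0, -0.03, -0.36, -0.05, 0, 0], [0, 0, -0.03, -0.36, -0.05, 0, 0], [0, 0, -0.03, -0.36, -0.05, 0, 0], [0, 0, -0.03, -0.36, -0.05, 0, 0], [0, 0, -0.03, -0.36, -0.05, 0, 0], [0, 0, -0.03, -0.36, -0.05, 0, 0], [0, 0, -0.03, -0.36, -0.05, 0, 0], [0, 0, -0.03, -0.36, -0.05, 0, 0]]}}

```text
t: 19.73
tcp_pos: [0.4492, 0.1272, 0.1582]
eef_rot: [-2.306, -2.133, 0.0]
wrist_force: [-0.7, 1.2, 1.0]
opening: -0.004
grip_force: 0.6
```

Emit:
{"fn": "apply_moves", "kwargs": {"increments": [[0, 0, -0.02, -0.24, -0.03, 0, 0], [0, 0, -0.02, -0.24, -0.03, 0, 0]]}}

```text
t: 19.98
tcp_pos: [0.4484, 0.1225, 0.1582]
eef_rot: [-2.264, -2.178, 0.0]
wrist_force: [-1.0, 1.1, 0.4]
opening: -0.002
grip_force: 0.6
```

```bash
python3 - <<'E'
from h import *
hook()
P=bot.read_camera("side")
for d in bot.tip_of(P,"hook_peg")[:1]: print(d["p"],d["position"],pt(P,d["position"],.176)[:2]-A)
E
```

```text
t 19.98 p [0.4484 0.1225 0.1582] xang 87.8 F [-0.98  1.15  0.44] Ftool [ 1.11 -1.02 -0.44] q [ 0.02 -0.09  2.09  0.    1.14  0.06] open -0.0
rel tool xy mm [  20.  -118.5] tool rad 177.8 arm 176.6
0.82 [226.8, 188.7] [-0.12526917  0.00374692]
```

Near the end now; I push the last few mm by feel.

Emit:
{"fn": "apply_moves", "kwargs": {"increments": [[0, 0, -0.02, -0.2, -0.03, 0, 0], [0, 0, -0.01, -0.2, -0.03, 0, 0]]}}

```text
t: 20.32
tcp_pos: [0.4479, 0.1186, 0.1583]
eef_rot: [2.231, 2.211, 0.0]
wrist_force: [0.7, 2.1, -0.8]
opening: 0.0
grip_force: 0.5
```

Emit:
{"fn": "apply_moves", "kwargs": {"increments": [[0, 0, -0.01, -0.15, 0, 0, 0], [0, 0, 0, -0.15, 0, 0, 0]]}}

```text
t: 20.58
tcp_pos: [0.4477, 0.1157, 0.1583]
eef_rot: [-2.221, -2.221, 0.0]
wrist_force: [-1.0, 1.8, 0.5]
opening: -0.002
grip_force: 0.9
```

Emit:
{"fn": "apply_moves", "kwargs": {"increments": [[0, 0, 0, -0.15, 0, 0, 0], [0, 0, 0, -0.15, 0, 0, 0]]}}

```text
t: 20.82
tcp_pos: [0.4476, 0.1129, 0.1583]
eef_rot: [-2.221, -2.221, -0.0]
wrist_force: [-2.2, 4.3, 1.3]
opening: 0.001
grip_force: 2.0
```

Emit:
{"fn": "apply_moves", "kwargs": {"increments": [[0, 0, 0, -0.15, 0, 0, 0], [0, 0, 0, 0, 0, 0, 0]]}}

```text
t: 21.08
tcp_pos: [0.4476, 0.1114, 0.1583]
eef_rot: [-2.221, -2.221, -0.0]
wrist_force: [-3.1, 5.0, 2.2]
opening: 0.003
grip_force: 2.1
```

The force rose to about 5 N in y, so the arm is against the buffer. I back off gently and lift.

Emit:
{"fn": "apply_moves", "kwargs": {"increments": [[0, 0, 0, 0.1, 0, 0, 0], [0, 0, 0, 0.1, 0, 0, 0], [0, 0, 0, 0.1, 0, 0, 0], [0, 0, 0, 0.2, 0, 0, 0], [0, 0, 0, 0.5, 0, 0, 0], [0, 0, 0, 0.8, 0, 0, 0], [0, 0, 0, 0, 0, -2, 0], [0, 0, 0, 0, 0, -3, 0], [0, 0, 0, 0, 0, -3, 0], [0, 0, 0, 0, 0, -3, 0], [0, 0, 0, 0, 0, 0, 0]]}}

```text
t: 22.45
tcp_pos: [0.4492, 0.1297, 0.2709]
eef_rot: [2.218, 2.219, 0.006]
wrist_force: [0.2, 0.1, -0.3]
opening: -0.002
grip_force: 0.0
```

```bash
python3 - <<'E'
from h import *
st()
P=bot.read_camera("side")
for q,z in(("hook_peg",.176),("lever_peg",.19),("buffer",.105),("fob",0),("phone_stand",0),("bottle_cap",0)):
    for d in bot.tip_of(P,q)[:1]: print(q,d["p"],np.round(d["position"]),pt(P,d["position"],z).round(3),(pt(P,d["position"],z)[:2]-A).round(3))
cv2.imwrite("pics/s4.png",cv2.resize(P["img"][110:260,200:360],None,fx=4,fy=4))
E
```

```text
t 22.45 p [0.4492 0.1297 0.2709] xang 90.0 F [ 0.18  0.05 -0.32] Ftool [0.05 0.17 0.33] q [ 0.04 -0.22  1.99 -0.    1.37  0.04] open -0.0
hook_peg 0.91 [228. 189.] [0.443 0.101 0.176] [-0.123  0.003]
lever_peg 0.9 [296. 194.] [0.593 0.038 0.19 ] [ 0.027 -0.06 ]
buffer 0.5 [240. 216.] [0.463 0.08  0.105] [-0.103 -0.018]
fob 0.9 [256. 375.] [ 0.454 -0.267  0.   ] [-0.112 -0.365]
phone_stand 0.63 [236. 182.] [0.468 0.342 0.   ] [-0.098  0.244]
bottle_cap 0.73 [375. 353.] [ 0.701 -0.265  0.   ] [ 0.135 -0.363]
```

View pics/s4.png

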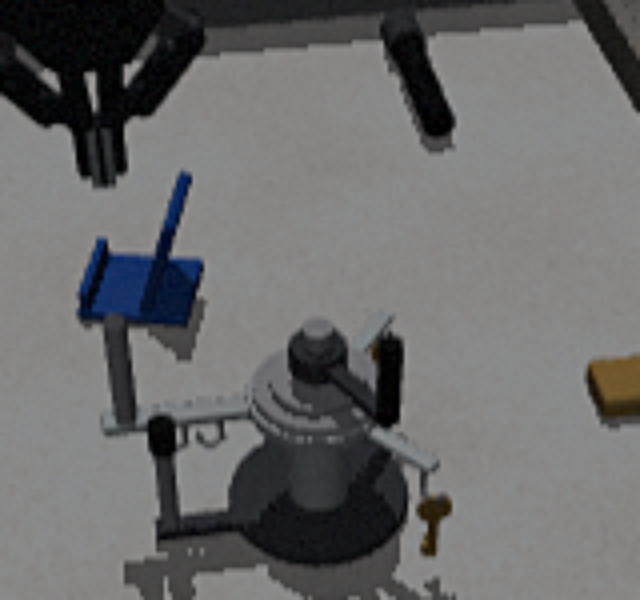

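The long arm lies against the buffer, with its peg at crop (115,320) and the buffer at (162,430). The lever hasn't moved, nothing is touched, and the loose items are where they were.

```bash
python3 -c "
from station import bot
print(bot.finish_job())"
```

```text
the job is handed in; nothing more can be done
None
```

I loosened the clamp lever clockwise into its springy stop (about 1 rad of travel, about 7 N at the end), swung the hook arm onto the buffer (about 6 N), moved the gripper clear of everything and handed the job in at about 22 s of the 67 s allowed; no verdict came back.

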